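# Open the roll-top control station and press the start button

### The job

Start the coolant pump from the roll-top control station: roll its slatted shutter up and back until it is fully open, then press the flat-topped start button inside fully down and let it spring back up. Do not press the mushroom-headed stop button, and leave the shutter open.

Things in the scene. Friction and masses are not known exactly. Their poses are not given: they have to be found in the camera images.
- station: Grey roll-top control station fixed to the bench, 240 mm deep (x), 324 mm wide (y), 240 mm high, with arched end cheeks 300 mm apart. Origin: centre of its underside, on the bench top; x points to its rear, y to its left seen from the robot, z up. Inside, a flat deck 100 mm above the bench carries two push buttons. The front fascia is 105 mm high; a fixed hood covers the rear of the arch.
- shutter (a joint): Tambour shutter of 7 mm aluminium slats on a circular track; the track's axis is parallel to the station's y, 120 mm above its origin; slats' outer face at radius 111 mm. Value in rad along the track: 0 shut (starts at 0 to 0.3), 1.88 at the open stop; it grows as the tab goes from the front up over the top to the rear. Stays where it is left; under 5 N at the tab moves it.
- shutter_tab (a point): Grip point on the shutter's black finger tab, 15 mm inside its outer end. At shutter value q it lies in the station's frame at x = -0.140 cos(q + 0.122), y = 0, z = 0.120 + 0.140 sin(q + 0.122) m. The tab is 24 mm wide (station's y; pinch it across this), 11 mm thick (along the track), stands 44 mm out from the slats, and turns with the shutter.
- flat_button_top (a point): Centre of the top of the start button: a flat-topped black cylinder, 29 mm in diameter, its top 14 mm proud of its round steel housing and 120 mm above the bench when up; pressed straight down. In the station's frame at x = -50 mm and y = +50 or -50 mm (the two buttons may be swapped).
- flat_button (a joint): Travel of the start button in m: 0 up, 0.008 fully down. Springs back by itself; 0.8 N starts it, 4 N is needed fully down.
- mushroom_button_top (a point): Centre of the top of the stop button: a black mushroom head, 47 mm in diameter, domed, its top 133 mm above the bench when up. In the station's frame at x = -50 mm, y on the other side from the start button (100 mm between their centres). Not to be pressed.
- mushroom_button (a joint): Travel of the stop button in m: 0 up, 0.008 fully down.

How it is judged:
On the way, in this order (a step that is already met when the one before it is completed fails the run):
1. the shutter is rolled fully open (at least 1.65 of 1.88 rad) (value of joint shutter above 1.65 rad), for 0.2 s.
2. the flat start button is pressed fully down (at least 6.5 of 8 mm) (value of joint flat_button above 0.0065 m), for 0.1 s.
At the end, for the whole second after the job is handed in: The shutter stands open (at least 1.65 of 1.88 rad), the flat start button has been pressed at least 6.5 of its 8 mm and is up again (within 1.5 mm), and the mushroom stop button is up (value of joint shutter above 1.65 rad and value of joint each of flat_button, mushroom_button below 0.0015 m); the robot touches nothing.
It fails at once if the mushroom stop button is pressed (more than 3 mm) (value of joint mushroom_button above 0.003 m).
It also fails if it takes over 48 s, if anything falls off the work surface, if the arm or the gripper's body presses on something with over 40 N, if the wrist force passes 120 N, or if a joint passes its speed limit or range.

### The arm

A 6-joint arm with a two-finger parallel gripper is mounted at the origin on a cart in front of the work surface, level with it; the furniture and walls round the work are solid. World frame = base frame: x ahead of the robot, y to its left, z up, the work surface at z = 0. Lengths are in m, angles in rad, forces in N, time in s.
With the tool pointing down it reaches from about 0.35 to 0.775 m from the base axis. Payload 5.5 kg.
Tool frame: the origin (TCP) lies at the very end of the fingers, on their centre line; the grasp point (between the pads) lies env.pinch_z behind it (env.pinch_z is the distance from the TCP to the grasp point, in m); z points along the fingers, y is the line along which they close (so a half turn about z gives the same grasp; the last joint's range is limited). The gripper opens to 85 mm and grips with 20 to 120 N. Pads are 22 mm wide; open, the fingers measure 114 mm over their backs; the gripper's body (76 mm by 85 mm) begins 54 mm behind the grasp point. The pads swing forward as they close: fully open they stand 13 mm farther back than shut.
Start: joints at [1.154, 0.313, 0.046, 1.304, 0, 1.431], TCP at [0.157, 0.553, 0.231] pointing down, gripper open.
Joint ranges: [-2.76, 2.76], [-0.86, 1.69], [-1.03, 1.26], [-2.2, 2.34], [-1.47, 1.5], [-3.14, 3.14]. Speed limits (rad/s): [2.57, 2.57, 3.14, 3.14, 3.14, 3.14].

### API

Orientations are given as a unit quaternion [w, x, y, z].
In Python, from workcell import env, eyes gives the robot as it stands.
- The arm moves only by the shell command python3 -m jog 'ROWS' [FORCE]. ROWS is JSON, one flat list of numbers, 7 for each row, row after row: the shift along the world's x, y, z as a fraction of full scale, then the turn, a rotation vector about the world's x, y, z as a fraction of full scale, then the opening, from -1 (shut) to 1 (fully open), so that 0 is half open. A call has 1 to 12 rows; each row is the pose to reach, as a shift and turn from the pose commanded when the call began, turning the shorter way round; what a row does not reach only later rows make up. Full scale, the value 1, is 20 cm for a shift and pi rad for a turn. A row lasts 1/12 s, in which the tool goes at most 41.7 mm and 7.16 degrees, less where a joint would pass 70% of its speed; a pose out of reach is approached as far as the arm can. A call with a number of a shift or a turn outside -1 to 1 is refused whole. A call with a gripper value outside its range is refused whole. The fingers move at their own pace and stop on an object; FORCE is the grip in N (left out, the last holds). Time passes only in rows, so rows that repeat a pose let the fingers close. It gives the time, the measured TCP pose, the force, the opening and the grip force at its end, in the units of the state.
- env.get_state(): the state, without advancing time (a new reading comes with each control period).
- eyes.read_camera(name): name is "scene" or "top" or "wrist"; returns (picture, depth): 420x560x3 uint8, red, green, blue; 420x560 float32, m along the optical axis (not along the pixel's ray), 0 where there is no reading.
- eyes.calibration(name): a dict with "fx", "fy", "cx", "cy" (pixels), "k1" (the pictures are not rectified: a ray, as slopes to the right and down, at radius r is drawn at 1 + k1 r^2 times it, then the intrinsics apply), "R" (3x3) and "t" (3): a world point X has camera coordinates R X + t; the wrist camera has in their place "tool_from_camera" (4x4, takes a point from camera to tool coordinates, whose origin is the TCP and whose axes are the flange's). Camera axes: x right, y down, z forward; pixel columns grow to the right and rows downward; lengths in m; the calibration is good to about 2 mm. A picture is of the moment at which its call begins: read the wrist's pose just before it. calibration takes no time and is no camera call.
- env.hand_in(): hands the job in; it is judged then, once.
The state is a dict: "clock": time; "joint_pos": joint angles; "qvel": joint speeds; "tau": joint torques, N m; "tcp_pos": TCP position; "orientation": TCP orientation; "wrist_force": force on the tool from outside, world axes, zero at the start; "ft_torque": the same for the moment, N m; "finger_gap": finger opening in m; "grip_force": force on a finger pad.
Only numpy, scipy, OpenCV 4.12 (cv2) and the standard library are available. Lean on these libraries where they do the work, as an engineer would, in place of code of your own. Each camera call takes 0.05 s, during which the arm holds its last target. There are 200 camera calls.

## Working session

There is one attempt and no reset: what is moved stays moved. The work goes in short steps, Python scripts to look and compute and a shell command to move; the robot and the scene stay as the last step left them, time stands still between calls to the robot, and variables do not carry over. Pictures are saved under pics/ and viewed, at most 10 in all, crops included, and the job is handed in when it is done.

```bash
mkdir -p pics; python3 - <<'E'
from workcell import env, eyes
import cv2,numpy as np
s=env.get_state();print(s['tcp_pos'],s['orientation'],env.pinch_z,s['clock'],s['finger_gap'])
for n in("scene","top"):
    p,d=eyes.read_camera(n);cv2.imwrite(f'pics/{n}0.png',p[:,:,::-1]);np.savez(f'/tmp/{n}.npz',p=p,d=d)
    print(n,eyes.calibration(n))
E
```

```text
[0.15692001 0.55262932 0.23040118] [-2.53064620e-04  1.37966744e-01  9.90436425e-01 -8.95376191e-04] 0.0187 0.0 0.08552013916313264
scene {'fx': 446.46955027893813, 'fy': 446.46955027893813, 'cx': 287.5832687463968, 'cy': 209.79682893890399, 'k1': -0.019789639623095545, 'R': array([[ 0.49092823, -0.87104991, -0.01617213],
       [-0.71393004, -0.39159735, -0.58047861],
       [ 0.49929287,  0.2965191 , -0.81411489]]), 't': array([-0.16373276,  0.4875437 ,  0.6251827 ])}
top {'fx': 393.79812872212693, 'fy': 393.79812872212693, 'cx': 274.1484616448969, 'cy': 209.51286201448974, 'k1': -0.07837934106160124, 'R': array([[ 0.01460407, -0.99969798, -0.01976559],
       [-0.9980428 , -0.01337209, -0.06108808],
       [ 0.06080532,  0.02061904, -0.99793666]]), 't': array([0.12231927, 0.56909622, 0.90594432])}
```

View pics/scene0.png

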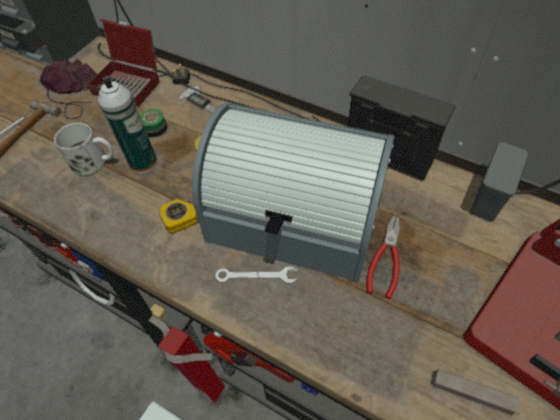

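View pics/top0.png

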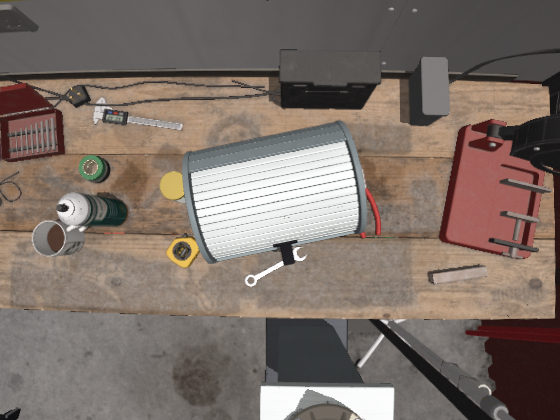

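The scene view shows the station with its black tab at about (277,220). In the top view the tab is at about (288,252), and the station spans columns 187–365 and is slightly yawed. I'll fit its pose from depth.

```bash
cat > h.py <<'E'
import numpy as np,cv2
from workcell import env,eyes
def cloud(d,c):
    h,w=d.shape;K=np.array([[c['fx'],0,c['cx']],[0,c['fy'],c['cy']],[0,0,1]])
    u,v=np.meshgrid(np.arange(w,dtype=float),np.arange(h,dtype=float))
    r=cv2.undistortPoints(np.stack([u,v],-1).reshape(-1,1,2),K,np.array([c['k1'],0,0,0.])).reshape(h,w,2)
    X=np.dstack([r,np.ones((h,w))])*d[...,None]
    return (X-c['t'])@c['R']
E
python3 - <<'E'
from h import *
from scipy.optimize import least_squares
for n in("top","scene"):
    z=np.load(f'/tmp/{n}.npz');p=z['p'].astype(int);d=z['d'];X=cloud(d,eyes.calibration(n))
    roi=np.zeros(d.shape,bool)
    if n=="top": roi[115:270,180:372]=1
    else: roi[100:275,190:392]=1
    roi&=(d>0)
    sl=roi&(p.min(2)>150)&(X[...,2]>.14)&(X[...,2]<.3)
    P=X[sl]
    f=lambda a:np.hypot((P[:,0]-a[0])*np.cos(a[1])+P[:,1]*np.sin(a[1]),P[:,2]-.12-a[2])-.111
    r=least_squares(f,[.5,0.1,0],loss='soft_l1',f_scale=.003);a=r.x
    print(n,len(P),a,np.abs(r.fun).mean())
    c,s=np.cos(a[1]),np.sin(a[1])
    # station frame coords: xs = (X-x0)*c+Y*s ; ys=-(X-x0)*s+Y*c
    xs=(X[...,0]-a[0])*c+X[...,1]*s; ys=-(X[...,0]-a[0])*s+X[...,1]*c; zz=X[...,2]
    b=roi&(zz>.1)&(np.hypot(xs,zz-.12)<.13)&(np.hypot(xs,zz-.12)>.1)
    lo,hi=np.percentile(ys[b],[.3,99.7]);print('ys all',lo,hi,(lo+hi)/2,'slats',np.percentile(ys[sl],[.5,99.5]))
    rr=np.hypot(xs,zz-.12);t=roi&(p.max(2)<60)&(rr>.122)&(rr<.17)&(zz>.08)
    print('tab',t.sum(),'ys',np.percentile(ys[t],[5,50,95]),'ang',np.percentile(np.arctan2(zz-.12,-xs)[t],[5,25,50,75,95]),'r',np.percentile(rr[t],[5,95]))
    m=ys[t];y0=(np.percentile(m,3)+np.percentile(m,97))/2
    print('origin',a[0]-s*y0,c*y0,'yaw',a[1])
E
```

```text
top 13753 [ 0.626342    0.216345   -0.00103289] 0.0010074935216060372
ys all -0.028428510253408118 0.29203971525027816 0.13180560249843504 slats [-0.01766797  0.27740579]
tab 183 ys [0.12210766 0.13167104 0.14131611] ang [0.27536219 0.28574077 0.29276465 0.29804195 0.30809446] r [0.12370497 0.15375327]
origin 0.5980909119008041 0.12853977732452287 yaw 0.21634500326445483
scene 13825 [ 0.62614735  0.2170182  -0.00109606] 0.0009470278993965192
ys all -0.029488001207879113 0.2920717873435496 0.13129189306783526 slats [-0.01414699  0.27566176]
tab 256 ys [0.12021477 0.13084966 0.14171716] ang [-0.23987739  0.27397436  0.28705457  0.29422536  0.30320259] r [0.12262116 0.1556887 ]
origin 0.5979376952968742 0.12794038533681587 yaw 0.21701819726689917
```

```bash
cat >> h.py <<'E'
from scipy.spatial.transform import Rotation as Ro
O=np.array([.598,.1282,-.001]);YAW=.2167
S=Ro.from_euler('z',YAW)
def w(p): return O+S.apply(p)
def tool(th): # pitch about station y, 0=down
    return S*Ro.from_rotvec([0,th,0])*Ro.from_quat([0,1,0,0])  # x,y,z,w: pi about y
def delta(p,th,back=0):
    """shift/turn to put grasp point at station p with pitch th, back m behind"""
    s=env.get_state();q=s['orientation'];R=tool(th)
    t=w(p)+R.apply([0,0,env.pinch_z-back])
    return (t-s['tcp_pos'])/.2,(R*Ro.from_quat(np.r_[q[1:],q[0]]).inv()).as_rotvec()/np.pi
E
python3 - <<'E'
from h import *
np.set_printoptions(precision=4,suppress=True)
q=.13;a=q+.122
p=lambda a:[-.14*np.cos(a),0,.12+.14*np.sin(a)]
print(delta(p(a),-.45,.1)); print('tcp',w(p(a))+tool(-.45).apply([0,0,env.pinch_z]),'axis',tool(-.45).apply([0,0,1]))
E
```

```text
(array([ 1.3705, -2.3062, -0.0168]), array([-0.0038, -0.1447,  0.1545]))
tcp [0.4735 0.1008 0.1371] axis [ 0.4248  0.0935 -0.9004]
```

```bash
python3 -m jog '[0.15,-0.2,0.2,0,0,0.05,1, 0.35,-0.6,0.3,0,-0.04,0.1,1, 0.6,-1,0.3,-0.002,-0.1,0.15,1, 0.6,-1,0.3,-0.004,-0.145,0.154,1, 0.6,-1,0.3,-0.004,-0.145,0.154,1, 0.6,-1,0.3,-0.004,-0.145,0.154,1, 0.6,-1,0.3,-0.004,-0.145,0.154,1,0.6,-1,0.3,-0.004,-0.145,0.154,1]' && python3 -m jog '[0.2,-0.3,0,0,0,0,1, 0.4,-0.6,0,0,0,0,1, 0.6,-0.9,0,0,0,0,1, 0.75,-1,-0.1,0,0,0,1, 0.75,-1,-0.1,0,0,0,1,0.75,-1,-0.1,0,0,0,1,0.75,-1,-0.1,0,0,0,1]'; python3 - <<'E'
from h import *
np.set_printoptions(precision=4,suppress=True)
a=.252
p=[-.14*np.cos(a),0,.12+.14*np.sin(a)]
print(delta(p,-.45,.1),delta(p,-.45,0),env.get_state()['joint_pos'])
E
```

```text
clock: 0.77
tcp_pos: [0.2761, 0.3506, 0.2909]
orientation: [0.222, -0.104, 0.969, 0.025]
wrist_force: [0.2, 0.4, 0.1]
finger_gap: 0.0855
grip_force: 0.0
clock: 1.35
tcp_pos: [0.4323, 0.1474, 0.2711]
orientation: [0.223, -0.099, 0.97, 0.023]
wrist_force: [-0.1, 0.2, -0.2]
finger_gap: 0.0854
grip_force: 0.0
(array([-0.0062, -0.2797, -0.22  ]), array([-0.0002,  0.0004,  0.004 ])) (array([ 0.2062, -0.2329, -0.6702]), array([-0.0002,  0.0004,  0.004 ])) [ 0.131  -0.2986 -0.5817  0.8376  0.0321 -0.0658]
```

```bash
python3 -m jog '[0,-0.14,-0.1,0,0,0.004,1, 0,-0.28,-0.22,0,0,0.004,1, 0,-0.28,-0.22,0,0,0.004,1,0,-0.28,-0.22,0,0,0.004,1]'; python3 - <<'E'
from h import *
np.set_printoptions(precision=4,suppress=True)
s=env.get_state();p,d=eyes.read_camera('wrist');cv2.imwrite('pics/w1.png',p[:,:,::-1])
c=eyes.calibration('wrist');T=c['tool_from_camera'];q=s['orientation'];R=Ro.from_quat(np.r_[q[1:],q[0]]).as_matrix()
Rc=R@T[:3,:3];tc=R@T[:3,3]+s['tcp_pos'];c['R']=Rc.T;c['t']=-Rc.T@tc
X=cloud(d,c);L=S.inv().apply((X-O).reshape(-1,3)).reshape(X.shape)
rr=np.hypot(L[...,0],L[...,2]-.12);m=(d>0)&(p.max(2)<70)&(rr>.12)&(rr<.17)&(np.abs(L[...,1])<.03)&(L[...,2]>.1)
print(m.sum(),'ys',np.percentile(L[m][:,1],[3,50,97]),'ang',np.percentile(np.arctan2(L[...,2]-.12,-L[...,0])[m],[5,50,95]),'r',np.percentile(rr[m],[3,97]))
a=.252
print(delta([-.14*np.cos(a),0,.12+.14*np.sin(a)],-.45,0))
E
```

```text
clock: 1.68
tcp_pos: [0.4272, 0.0963, 0.2259]
orientation: [0.22, -0.109, 0.969, 0.027]
wrist_force: [0.0, 0.6, 0.6]
finger_gap: 0.0854
grip_force: 0.0
967 ys [-0.0089  0.0021  0.0131] ang [0.2483 0.3013 0.3129] r [0.1222 0.155 ]
(array([ 0.2275,  0.0176, -0.4521]), array([-0.0008, -0.0001, -0.0033]))
```

View pics/w1.png

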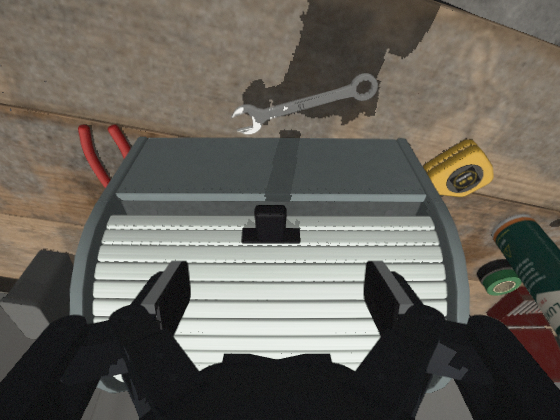

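The wrist view shows the tab at about (270,220), in front of and centred between the open fingers, so I'll go in and close.

```bash
python3 -m jog '[0.11,0.014,-0.22,0,0,0,1, 0.17,0.02,-0.34,0,0,0,1, 0.225,0.027,-0.45,0,0,0,1, 0.225,0.027,-0.45,0,0,0,1, 0.225,0.027,-0.45,0,0,0,-1,0.225,0.027,-0.45,0,0,0,-1,0.225,0.027,-0.45,0,0,0,-1,0.225,0.027,-0.45,0,0,0,-1,0.225,0.027,-0.45,0,0,0,-1,0.225,0.027,-0.45,0,0,0,-1,0.225,0.027,-0.45,0,0,0,-1,0.225,0.027,-0.45,0,0,0,-1]' 30; python3 - <<'E'
from h import *
np.set_printoptions(precision=3,suppress=True)
s=env.get_state();print(s['ft_torque'])
a0=.257;P=lambda a,th:w([-.14*np.cos(a),.002,.12+.14*np.sin(a)])+tool(th).apply([0,0,env.pinch_z])
t0=P(a0,-.45)
print('err',t0-s['tcp_pos'])
for i in range(1,13):
    f=i/12;th=-.45+.5*f;a=a0+f*1.70
    print(i,(P(a,th)-t0)/.2, .5*f/np.pi*S.apply([0,1,0]))
E
```

```text
clock: 2.73
tcp_pos: [0.4727, 0.1019, 0.1382]
orientation: [0.223, -0.11, 0.968, 0.026]
wrist_force: [-2.5, -4.0, 4.1]
finger_gap: 0.0236
grip_force: 33.8
[-0.725  0.25  -0.57 ]
err [ 0.001  0.001 -0.   ]
1 [0.028 0.006 0.092] [-0.003  0.013  0.   ]
2 [0.068 0.015 0.179] [-0.006  0.026  0.   ]
3 [0.12  0.026 0.259] [-0.009  0.039  0.   ]
4 [0.182 0.04  0.33 ] [-0.011  0.052  0.   ]
5 [0.254 0.056 0.391] [-0.014  0.065  0.   ]
6 [0.334 0.073 0.441] [-0.017  0.078  0.   ]
7 [0.419 0.092 0.478] [-0.02   0.091  0.   ]
8 [0.509 0.112 0.502] [-0.023  0.104  0.   ]
9 [0.602 0.132 0.513] [-0.026  0.117  0.   ]
10 [0.695 0.153 0.509] [-0.029  0.13   0.   ]
11 [0.786 0.173 0.492] [-0.031  0.142  0.   ]
12 [0.874 0.193 0.461] [-0.034  0.155  0.   ]
```

```bash
python3 -m jog '[0.013,0.003,0.046,-0.001,0.006,0,-1, 0.028,0.006,0.092,-0.003,0.013,0,-1, 0.047,0.01,0.136,-0.004,0.02,0,-1, 0.068,0.015,0.179,-0.006,0.026,0,-1, 0.093,0.02,0.22,-0.007,0.032,0,-1, 0.12,0.026,0.259,-0.009,0.039,0,-1, 0.15,0.033,0.296,-0.01,0.045,0,-1, 0.182,0.04,0.33,-0.011,0.052,0,-1, 0.217,0.048,0.362,-0.013,0.058,0,-1, 0.254,0.056,0.391,-0.014,0.065,0,-1, 0.293,0.064,0.417,-0.016,0.071,0,-1, 0.334,0.073,0.441,-0.017,0.078,0,-1]'; python3 - <<'E'
from h import *
s=env.get_state();print(s['ft_torque'],s['joint_pos'])
E
```

```text
clock: 3.73
tcp_pos: [0.5368, 0.116, 0.2245]
orientation: [0.096, -0.112, 0.989, 0.013]
wrist_force: [-4.3, -4.6, -0.4]
finger_gap: 0.0234
grip_force: 34.4
[-1.27472564  1.173191   -0.34247412] [ 0.04557126  0.10696127 -0.25164544  1.02198961  0.03811573 -0.17672224]
```

```bash
python3 -m jog '[0.042,0.009,0.02,-0.001,0.006,0,-1, 0.085,0.019,0.037,-0.003,0.013,0,-1, 0.13,0.029,0.05,-0.004,0.02,0,-1, 0.175,0.039,0.061,-0.006,0.026,0,-1, 0.221,0.049,0.068,-0.007,0.032,0,-1, 0.268,0.059,0.072,-0.009,0.039,0,-1, 0.315,0.07,0.072,-0.01,0.045,0,-1, 0.361,0.08,0.068,-0.012,0.052,0,-1, 0.407,0.09,0.061,-0.013,0.058,0,-1, 0.452,0.1,0.051,-0.014,0.064,0,-1, 0.54,0.12,0.02,-0.017,0.077,0,-1, 0.54,0.12,0.02,-0.017,0.077,0,-1]'; python3 - <<'E'
from h import *
s=env.get_state();print(s['ft_torque'],s['joint_pos'])
p,d=eyes.read_camera('scene');cv2.imwrite('pics/s2.png',p[:,:,::-1])
E
```

```text
clock: 4.73
tcp_pos: [0.6516, 0.1413, 0.2269]
orientation: [-0.024, -0.113, 0.993, 0.001]
wrist_force: [3.0, -1.9, 4.3]
finger_gap: 0.0238
grip_force: 39.6
[-0.52740362 -0.27786922 -0.0563529 ] [ 9.27585261e-02  5.46965929e-01  3.90318950e-01  1.46169830e+00
  1.13374524e-03 -1.32819961e-01]
```

View pics/s2.png

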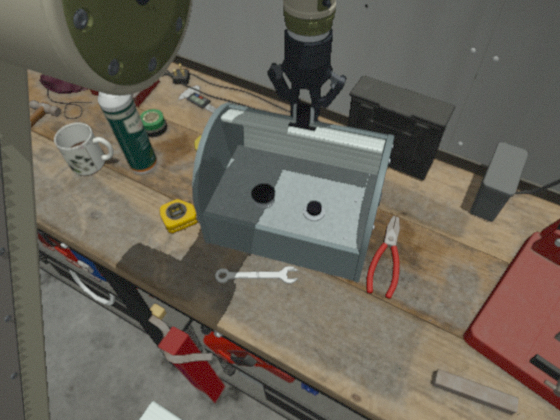

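The shutter is open. The buttons show at (263,193), a larger dark head, and at (314,209), a smaller cylinder in a steel ring, which should be the start button at ys=-50 mm. I'll release the tab, back off and verify.

```bash
python3 -m jog '[0,0,0,0,0,0,0.5,0,0,0,0,0,0,0.5,0,0,0,0,0,0,0.5,0,0,0,0,0,0,0.5,0,0,0.15,0,0,0,0.5,0,0,0.3,0,0,0,0.5,0,0,0.45,0,0,0,0.5,-0.15,-0.05,0.5,0,0,0,0.5,-0.35,-0.15,0.5,0,0,0,0,-0.5,-0.25,0.5,0,-0.016,0,-1,-0.5,-0.25,0.5,0,-0.016,0,-1,-0.5,-0.25,0.5,0,-0.016,0,-1]'; python3 - <<'E'
from h import *
np.set_printoptions(precision=4,suppress=True)
for n in('scene','wrist'):
    s=env.get_state();p,d=eyes.read_camera(n);c=eyes.calibration(n)
    if n=='wrist':
        cv2.imwrite('pics/w3.png',p[:,:,::-1])
        T=c['tool_from_camera'];q=s['orientation'];R=Ro.from_quat(np.r_[q[1:],q[0]]).as_matrix()
        Rc=R@T[:3,:3];tc=R@T[:3,3]+s['tcp_pos'];c['R']=Rc.T;c['t']=-Rc.T@tc
    L=S.inv().apply((cloud(d,c)-O).reshape(-1,3)).reshape(d.shape+(3,))
    for sy in(1,-1):
        m=(d>0)&(np.hypot(L[...,0]+.05,L[...,1]-sy*.05)<.03)&(L[...,2]>.114)&(L[...,2]<.145)&(p.max(2)<80)
        if m.sum(): print(n,sy,m.sum(),(np.percentile(L[m],3,0)+np.percentile(L[m],97,0))/2,np.ptp(L[m],axis=0),L[m][:,2].max(),np.median(L[m][:,2]))
    m=(d>0)&(p.min(2)>0)&(np.hypot(L[...,0],L[...,2]-.12)>.123)&(L[...,0]>-.05)&(L[...,2]>.2)&(np.abs(L[...,1])<.03)&(p.max(2)<70)&(np.hypot(L[...,0],L[...,2]-.12)<.16)
    if m.sum(): print('tab',m.sum(),np.median(np.arctan2(L[...,2]-.12,-L[...,0])[m]))
print(delta([-.05,-.05,.14+env.pinch_z],0),s['finger_gap'])
E
```

```text
clock: 5.78
tcp_pos: [0.5411, 0.0906, 0.3298]
orientation: [-0.0, -0.112, 0.994, -0.002]
wrist_force: [-0.0, -0.1, 0.9]
finger_gap: 0.0161
grip_force: 0.0
scene 1 402 [-0.0534  0.0495  0.1284] [0.0447 0.0459 0.0177] 0.13574025282210037 0.13052936614755611
scene -1 158 [-0.0528 -0.0499  0.119 ] [0.0294 0.025  0.0092] 0.12329351299997486 0.12054763379319114
tab 135 1.877573360621679
wrist 1 1164 [-0.0499  0.0514  0.13  ] [0.046  0.0456 0.0157] 0.1365109615842517 0.1316868197880512
wrist -1 424 [-0.0501 -0.0468  0.1203] [0.0272 0.0265 0.009 ] 0.12314535262225886 0.12101943241074935
(array([ 0.0649, -0.1129, -0.9608]), array([ 0.001 ,  0.0019, -0.003 ])) 0.0080068754095669
```

View pics/w3.png

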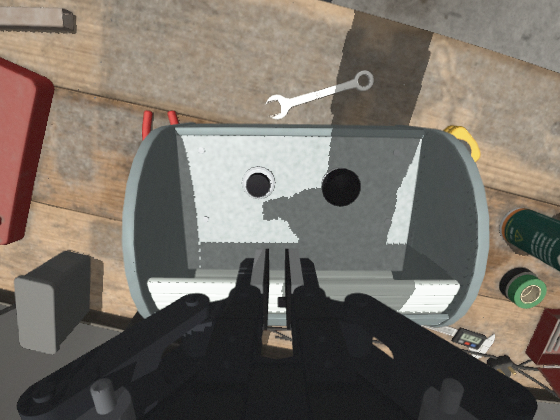

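The picture confirms it: the start button at (258,184) is the small flat one in the steel ring, and the mushroom is at (341,187), 100 mm away.

```bash
python3 -m jog '[0.065,-0.107,-0.1,0,0.002,-0.003,-1, 0.065,-0.107,-0.3,0,0.002,-0.003,-1, 0.065,-0.107,-0.5,0,0.002,-0.003,-1, 0.065,-0.107,-0.7,0,0.002,-0.003,-1, 0.065,-0.107,-0.85,0,0.002,-0.003,-1, 0.065,-0.107,-0.95,0,0.002,-0.003,-1,0.065,-0.107,-0.95,0,0.002,-0.003,-1,0.065,-0.107,-0.95,0,0.002,-0.003,-1]'; python3 - <<'E'
from h import *
print(delta([-.05,-.049,.112+env.pinch_z],0))
E
```

```text
clock: 6.55
tcp_pos: [0.5614, 0.0701, 0.1389]
orientation: [-0.003, -0.108, 0.994, -0.001]
wrist_force: [0.5, 0.2, 0.7]
finger_gap: -0.0005
grip_force: 0.0
(array([-0.00837114, -0.00228736, -0.13929993]), array([ 0.00109519, -0.00157436, -0.0001715 ]))
```

```bash
python3 -m jog '[-0.005,0,-0.05,0,0,0,-1,-0.005,0,-0.1,0,0,0,-1,-0.005,0,-0.12,0,0,0,-1,-0.005,0,-0.135,0,0,0,-1,-0.005,0,-0.135,0,0,0,-1,-0.005,0,-0.135,0,0,0,-1]'
```

```text
clock: 7.05
tcp_pos: [0.56, 0.0698, 0.1135]
orientation: [-0.001, -0.108, 0.994, -0.002]
wrist_force: [1.5, 1.2, 3.4]
finger_gap: -0.0001
grip_force: 1.6
```

```bash
python3 -m jog '[0,0,-0.01,0,0,0,-1,0,0,-0.01,0,0,0,-1,0,0,-0.01,0,0,0,-1]'; python3 -m jog '[0,0,-0.01,0,0,0,-1,0,0,-0.01,0,0,0,-1,0,0,-0.01,0,0,0,-1]'
```

```text
clock: 7.3
tcp_pos: [0.5601, 0.0698, 0.112]
orientation: [-0.001, -0.108, 0.994, -0.002]
wrist_force: [1.1, 1.0, 6.5]
finger_gap: -0.0
grip_force: 3.5
clock: 7.55
tcp_pos: [0.5601, 0.0698, 0.1117]
orientation: [0.0, -0.108, 0.994, -0.002]
wrist_force: [-2.3, 0.0, 17.3]
finger_gap: 0.0002
grip_force: 8.7
```

The force has risen to 17 N with no further travel, so the button is bottomed. Now I'll retreat upward.

```bash
python3 -m jog '[0,0,0.1,0,0,0,-1,0,0,0.25,0,0,0,-1,0,0,0.4,0,0,0,-1,0,0,0.6,0,0,0,-1,0,0,0.8,0,0,0,-1,0,0,1,0,0,0,-1,0,0,1,0,0,0,-1,0,0,1,0,0,0,-1,0,0,1,0,0,0,-1,0,0,1,0,0,0,-1]'; python3 - <<'E'
from h import *
n='wrist';s=env.get_state();p,d=eyes.read_camera(n);c=eyes.calibration(n);cv2.imwrite('pics/w4.png',p[:,:,::-1])
T=c['tool_from_camera'];q=s['orientation'];R=Ro.from_quat(np.r_[q[1:],q[0]]).as_matrix()
Rc=R@T[:3,:3];tc=R@T[:3,3]+s['tcp_pos'];c['R']=Rc.T;c['t']=-Rc.T@tc
L=S.inv().apply((cloud(d,c)-O).reshape(-1,3)).reshape(d.shape+(3,))
for sy in(1,-1):
    m=(d>0)&(np.hypot(L[...,0]+.05,L[...,1]-sy*.05)<.012)&(L[...,2]<.145)
    print(sy,m.sum(),np.median(L[m][:,2]))
E
```

```text
clock: 8.38
tcp_pos: [0.5579, 0.0697, 0.3068]
orientation: [-0.004, -0.108, 0.994, -0.001]
wrist_force: [0.6, 0.1, -0.4]
finger_gap: -0.0001
grip_force: 0.0
1 379 0.13353552763204185
-1 359 0.12118079109660972
```

View pics/w4.png

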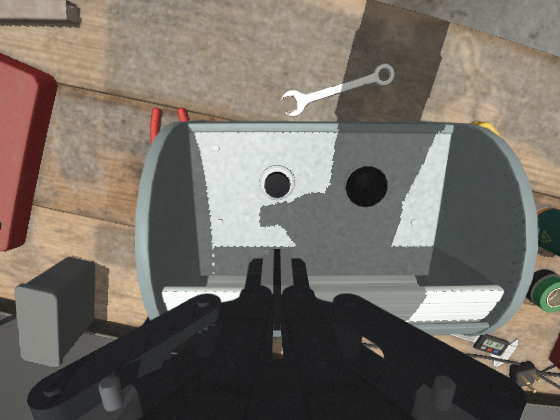

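Both buttons are up, at (277,184) and (366,187). The shutter is still open and the arm is clear.

```bash
python3 -c "
from workcell import env
print(env.hand_in())"
```

```text
the job is handed in; nothing more can be done
None
```

I rolled the shutter open to about 1.8 rad, pressed the start button to its stop and let it spring back, and left the stop button untouched; the job is handed in, but no verdict came back.

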